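# Make up a driver kit and a cable-joint kit

### The job

Make up the two kits for dispatch, every part lying flat in the foam pocket cut to its shape. The blue tray is the driver kit: it gets the loose LED driver and the black dongle that configures it; the orange tray is the cable-joint kit: it gets the white terminal strip in the middle pocket and, in the two equal pockets beside it, the open black potting case (open side up) and the flat aluminium tin, whichever way round you like. Leave the black corner plug, the steel block, the tape roll and everything else on the bench where they are.

Things in the scene. Friction and masses are not known exactly. Their poses are not given: they have to be found in the camera images.
- tray_blue: Kit tray, blue rim and pocket floors, dark foam, 236 mm along x, 104 along y, 13 high, fixed. Origin: centre of underside. Pockets 8 mm deep, floor 4 mm above origin, centred on y = 0: for the driver 138 (x) x 80 (y) at x = -43, its length along tray x; for the dongle 35 (x) x 58 (y) at x = +70, its length along tray y. A finger channel 40 wide, same depth, runs along y = 0 from x = 26 to 112.
- tray_orange: Kit tray like the blue one (236 x 104 x 13 mm, fixed) but orange. Origin: centre of underside. Pockets 8 mm deep, floor 4 mm above origin, centred on y = 0, parts' lengths along tray y: terminal strip 36 (x) x 77 (y) at x = 0; two equal ones 50 (x) x 78 (y) at x = +61 and -61 for potting case and flat tin. A finger channel 40 wide, same depth, runs along y = 0 through all, x = -112 to 112.
- driver_mid (a point): Centre of the loose LED driver: light grey ribbed box, 64 mm along its x (grasp across this), 122 along its y, 39 high, 0.42 kg, on the bare bench at the back. Point 19.5 mm above its underside. Hold it in its upper two thirds: the tray beside its pocket is 9 mm above the pocket floor. (The driver clamped in the fixture far right is not meant.)
- key_mid (a point): Centre of the black dongle (configuration key): flat black stick, 19 mm along its x (grasp across this), 42 mm along its y, 12 mm high; the point is 6 mm above its underside. It lies on the green mat, which is 2 mm thick.
- terminal_mid (a point): White terminal strip with a row of round screw posts: 20 mm along its x (grasp across this), 61 mm along its y; solid base 12 mm high, 21 mm with its posts. The point is in the middle of the base, 6 mm above its underside. On the green mat.
- potting_case_mid (a point): Centre of the empty black potting case, an open-topped box standing open side up: 34 mm along its x (grasp across the outside), 62 mm along its y, 28 mm high, walls 2 mm; the point is 14 mm above its underside. On the green mat.
- flat_tin_mid (a point): Centre of the flat pale aluminium tin: 34 mm along its x (grasp across this), 62 mm along its y, 8 mm high; the point is 4 mm above its underside. On the green mat.
- corner_plug_mid (a point): Bystander: centre of a small black corner plug, 22 x 22 x 16 mm, on the green mat among the stock; in neither kit, to be left alone.
- steel_block_mid (a point): Bystander: centre of a pale grey steel gauge block, 36 x 36 x 30 mm, on the green mat among the stock; in neither kit, to be left alone.
- tape_mid (a point): Bystander: centre of a black roll of insulating tape, 91 mm across, 18 mm high, lying on the bench at the back; to be left alone.
There are look-alikes about, which are no part of the job. Of the things like the part that bears terminal_mid, leave any that is purple, turquoise or yellow; of the rest the smaller one is meant.

How it is judged:
At the end, for the whole second after the job is handed in: All five parts rest flat (0.1 rad) on the floors of their own pockets (height 3.5 mm), within 13 mm of the pocket centre each way and 0.4 rad of its direction: driver and dongle in blue; terminal strip in the middle of orange, case and tin in its outer pockets; released, at rest (x of driver_mid in the frame of tray_blue between -0.056 and -0.03 m and y of driver_mid in the frame of tray_blue between -0.013 and 0.013 m and z of driver_mid in the frame of tray_blue between 0.02 and 0.027 m and angle between the y axis of driver_mid and the x axis of tray_blue, either way round below 0.4 rad and angle between each of driver_mid, key_mid, terminal_mid's own z axis and vertical below 0.1 rad and x of key_mid in the frame of tray_blue between 0.057 and 0.083 m and y of key_mid in the frame of tray_blue between -0.013 and 0.013 m and z of key_mid in the frame of tray_blue between 0.0065 and 0.0135 m and angle between the y axis of key_mid and the y axis of tray_blue, either way round below 0.4 rad and x of terminal_mid in the frame of tray_orange between -0.013 and 0.013 m and y of terminal_mid in the frame of tray_orange between -0.013 and 0.013 m and z of terminal_mid in the frame of tray_orange between 0.0065 and 0.0135 m and angle between the y axis of terminal_mid and the y axis of tray_orange, either way round below 0.4 rad and (((x of potting_case_mid in the frame of tray_orange between -0.074 and -0.048 m and y of potting_case_mid in the frame of tray_orange between -0.013 and 0.013 m and z of potting_case_mid in the frame of tray_orange between 0.0145 and 0.0215 m and angle between the y axis of potting_case_mid and the y axis of tray_orange, either way round below 0.4 rad and angle between potting_case_mid's own z axis and vertical below 0.1 rad) and (x of flat_tin_mid in the frame of tray_orange between 0.048 and 0.074 m and y of flat_tin_mid in the frame of tray_orange between -0.013 and 0.013 m and z of flat_tin_mid in the frame of tray_orange between 0.0045 and 0.0115 m and angle between the y axis of flat_tin_mid and the y axis of tray_orange, either way round below 0.4 rad and angle between flat_tin_mid's own z axis and vertical below 0.1 rad)) or ((x of potting_case_mid in the frame of tray_orange between 0.048 and 0.074 m and y of potting_case_mid in the frame of tray_orange between -0.013 and 0.013 m and z of potting_case_mid in the frame of tray_orange between 0.0145 and 0.0215 m and angle between the y axis of potting_case_mid and the y axis of tray_orange, either way round below 0.4 rad and angle between potting_case_mid's own z axis and vertical below 0.1 rad) and (x of flat_tin_mid in the frame of tray_orange between -0.074 and -0.048 m and y of flat_tin_mid in the frame of tray_orange between -0.013 and 0.013 m and z of flat_tin_mid in the frame of tray_orange between 0.0045 and 0.0115 m and angle between the y axis of flat_tin_mid and the y axis of tray_orange, either way round below 0.4 rad and angle between flat_tin_mid's own z axis and vertical below 0.1 rad))) and linear speed of each of driver, key, terminal, potting_case, flat_tin below 0.02 m/s); the robot touches nothing.
It fails at once if the corner plug is moved by more than 25 mm (distance of corner_plug_mid from where it was at the start of the episode above 0.025 m).
It fails at once if the steel block is moved by more than 25 mm (distance of steel_block_mid from where it was at the start of the episode above 0.025 m).
It fails at once if the tape roll is moved by more than 25 mm (distance of tape_mid from where it was at the start of the episode above 0.025 m).
It also fails if it takes over 104 s, if anything falls off the work surface, if the arm or the gripper's body presses on something with over 40 N, if the wrist force passes 120 N, or if a joint passes its speed limit or range.

### The arm

A 6-joint arm with a two-finger parallel gripper is mounted at the origin on a cart in front of the work surface, level with it; the furniture and walls round the work are solid. World frame = base frame: x ahead of the robot, y to its left, z up, the work surface at z = 0. Lengths are in m, angles in rad, forces in N, time in s.
With the tool pointing down it reaches from about 0.35 to 0.975 m from the base axis. Payload 4.9 kg.
Tool frame: the origin (TCP) lies at the very end of the fingers, on their centre line; the grasp point (between the pads) lies 19 mm behind it; x points along the fingers, y is the direction in which the jaws open and shut, and the axes are right-handed (so a half turn about x gives the same grasp; the last joint's range is limited). The gripper opens to 85 mm and grips with 20 to 120 N. Pads are 22 mm wide; open, the fingers measure 114 mm over their backs; the gripper's body (76 mm by 85 mm) begins 54 mm behind the grasp point. The pads swing forward as they close: fully open they stand 13 mm farther back than shut.
Start: joints at [1.022, 0.053, 1.613, -0, 1.476, -0.119], TCP at [0.26, 0.568, 0.2] pointing down, gripper open.
Joint ranges: [-3.01, 3.01], [-1.01, 2.22], [0.06, 2.58], [-1.02, 4.17], [0.09, 2.62], [-3.14, 3.14]. Speed limits (rad/s): [2.57, 2.57, 3.14, 3.14, 3.14, 3.14].

### API

Orientations are given as a unit quaternion [w, x, y, z].
In Python, from plant import manip gives the robot as it stands.
- The arm moves only by the tool play_rows, never from a script. Its argument "plan" is a list of rows, each a list of 5 numbers: the shift along the tool's x, y, z in mm, then the turn about the tool's x in rad, then the closure, from -1 (fully open) to 1 (shut). A call has 1 to 8 rows; each row is the pose to reach, as a shift and turn from the pose commanded when the call began, along the tool's axes at that moment; what a row does not reach only later rows make up. A row lasts 1/8 s, in which the tool goes at most 62.5 mm and 10.7 degrees, less where a joint would pass 70% of its speed; a pose out of reach is approached as far as the arm can. A call with a gripper value outside its range is refused whole. The fingers move at their own pace and stop on an object; the grip force is fixed at half the most. Time passes only in rows, so rows that repeat a pose let the fingers close. It gives the time, the measured TCP pose, the force and the opening at its end, in the units of the state.
- manip.state(): the state, without advancing time (a new reading comes with each control period).
- manip.grab_frame(name): name is "side" or "top" or "wrist"; returns a dict with "img" (400x640x3 uint8, red, green, blue), "range_z" (400x640 float32, m along the optical axis (not along the pixel's ray), 0 where there is no reading), "fx", "fy", "cx", "cy" (pixels), "origin" and "rotation" of the camera in the world. Camera axes: x right, y up, looking along -z (the intrinsics and any distortion apply to the point x, -y, -z); pixel columns grow to the right and rows downward; lengths in m; the calibration is good to about 2 mm. A picture is of the moment at which its call begins.
- manip.job_done(): hands the job in, once; it reports no verdict.
The state is a dict: "time": time; "joint_pos": joint angles; "joint_vel": joint speeds; "joint_efforts": joint torques, N m; "tool_pos": TCP position; "tool_rot": TCP orientation; "contact_force": force on the tool from outside, world axes, zero at the start; "ft_torque": the same for the moment, N m; "gripper_width": opening from 0.0 (shut) to 1.0 (fully open).
Only numpy, scipy, OpenCV 4.12 (cv2) and the standard library are available. Lean on these libraries where they do the work, as an engineer would, in place of code of your own. Each camera call takes 0.05 s, during which the arm holds its last target. There are 200 camera calls.

## Working session

There is one attempt and no reset: what is moved stays moved. The work goes in short steps, Python scripts to look and compute and a tool call to move; the robot and the scene stay as the last step left them, time stands still between calls to the robot, and variables do not carry over. Pictures are saved under pics/ and viewed, about 12 in all and at most 16, crops included, and the job is handed in when it is done.

Besides the shell and the picture viewer there is one more tool, called after "Request:" by a JSON object that holds its "fn" and its "kwargs". play_rows: Moves the arm, as the interface text tells. Its arguments: {"type":"object","properties":{"plan":{"type":"array"}},"required":["plan"]}

```bash
mkdir -p pics
cat > h.py <<'E'
from plant import manip
import numpy as np, cv2
def snap(n,f):
    d=manip.grab_frame(n); cv2.imwrite('pics/'+f+'.png',d['img'][:,:,::-1]); np.savez('pics/'+f+'.npz',**d); return d
def load(f): return dict(np.load('pics/'+f+'.npz'))
def p2w(d,u,v,z=None):
    """pixel -> world by depth, or onto the plane z"""
    r=np.array([(u-d['cx'])/d['fx'],-(v-d['cy'])/d['fy'],-1.]); R=np.array(d['rotation']);o=np.array(d['origin'])
    if R.shape!=(3,3):
        from scipy.spatial.transform import Rotation; R=Rotation.from_quat(np.roll(R,-1)).as_matrix()
    w=R@r
    return o+w*(d['range_z'][int(round(v)),int(round(u))] if z is None else (z-o[2])/w[2])
def crop(f,x0,y0,x1,y1,s,g):
    im=cv2.imread('pics/'+f+'.png')[y0:y1,x0:x1]; cv2.imwrite('pics/'+g+'.png',cv2.resize(im,None,fx=s,fy=s,interpolation=cv2.INTER_CUBIC))
E
python3 - <<'E'
from h import *
for n in ('top','side'):
    d=snap(n,n+'0'); print(n,d['origin'],d['rotation'],d['fx'],d['cx'],d['cy'],[k for k in d])
print(manip.state())
E
```

```text
top [ 0.47848417 -0.03334381  1.23256932] [-0.69717126 -0.03154834  0.05106743  0.71438719] 381.26355577241964 323.48256723437873 194.31613263576097 ['img', 'range_z', 'fx', 'fy', 'cx', 'cy', 'origin', 'rotation']
side [ 0.55338435 -0.52932771  0.96151474] [ 0.96921238  0.24391051 -0.01062025 -0.03197228] 362.6525813826766 325.0400628633007 202.6270882967004 ['img', 'range_z', 'fx', 'fy', 'cx', 'cy', 'origin', 'rotation']
{'time': 0.1, 'joint_pos': array([ 1.02199383e+00,  5.32977288e-02,  1.61416050e+00, -5.37213904e-06,
        1.47604574e+00, -1.19004938e-01]), 'joint_vel': array([ 0.0004626 , -0.00273968, -0.00343583, -0.00033662, -0.00029629,
       -0.00051592]), 'joint_efforts': array([ 5.12327406e-04, -3.94907677e+01, -3.71363318e+01, -1.62776287e-04,
        3.91155263e-03,  5.80429810e-05]), 'tool_pos': array([0.26009841, 0.56760701, 0.19897949]), 'tool_rot': array([ 0.69062194,  0.15015019,  0.6910613 , -0.15142829]), 'contact_force': array([-0.53994027,  0.42154177, -0.08427481]), 'ft_torque': array([ 0.03657374, -0.02722513,  0.01629159]), 'gripper_width': 0.9989573709969599}
```

View pics/top0.png

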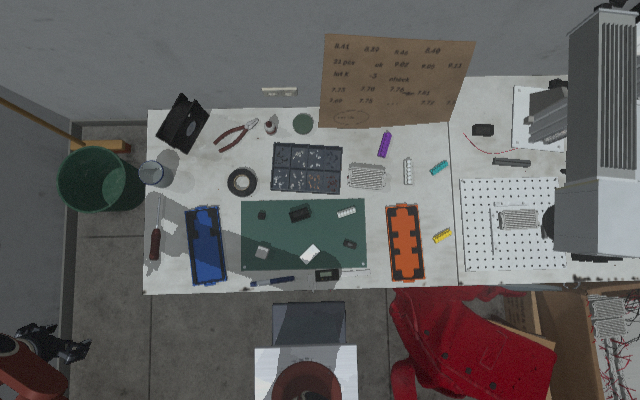

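View pics/side0.png

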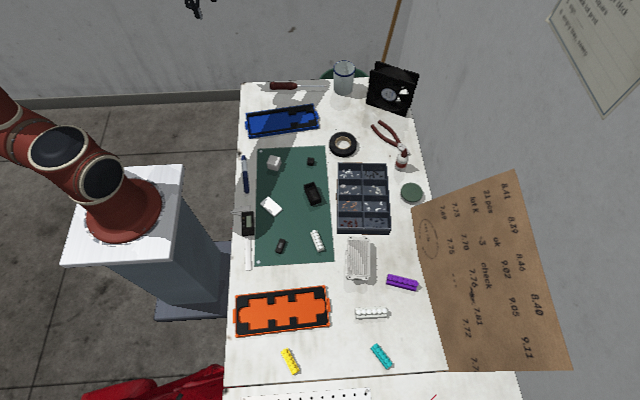

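Top view: the driver is at (367,176). White terminal strips are at (346,212), on the mat, and (408,170), on the bench. The purple (385,145), turquoise (439,168) and yellow (443,236) ones are excluded. The smaller white one on the mat fits. Potting case (300,213), tin (310,254), dongle (349,243), plug (262,215), steel block (262,252). I'll confirm these in an enlarged crop.

Run:
```python
from h import *
crop('top0',235,130,435,290,4,'c1')
crop('top0',180,195,240,290,6,'c2')
d=load('top0')
for n,u,v in [('bench',200,270),('bench2',420,290),('mat',330,235),('driver',367,176),('term',346,212),('bigterm',408,170),('case',300,213),('tin',310,254),('key',349,243),('plug',262,215),('blk',262,252),('tape',242,169)]:
    print(n,p2w(d,u,v).round(4))
```

```text
bench [0.3917 0.3251 0.005 ]
bench2 [ 0.4785 -0.0333  1.2326]
mat [ 0.4906 -0.0868  0.002 ]
driver [ 0.6743 -0.2086  0.0359]
term [ 0.5616 -0.1385  0.0265]
bigterm [ 0.6913 -0.3418  0.0334]
case [0.5636 0.0081 0.0021]
tin [ 0.4323 -0.0214  0.0093]
key [ 0.4637 -0.1458  0.0157]
plug [0.5588 0.1276 0.022 ]
blk [0.4432 0.1273 0.0305]
tape [0.7088 0.1912 0.0174]
```

View pics/c1.png

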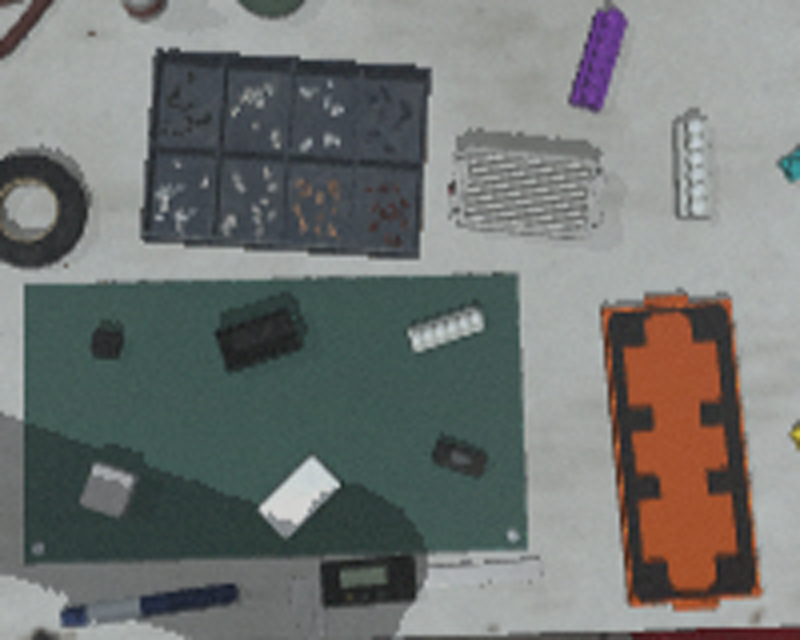

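View pics/c2.png

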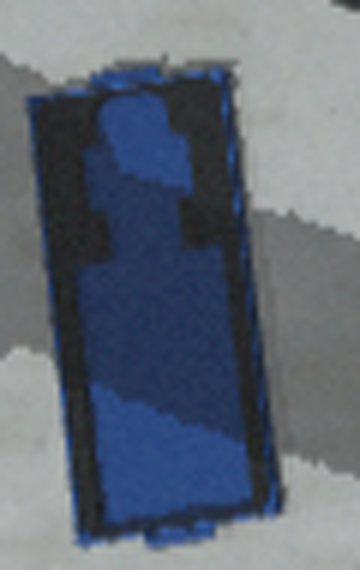

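The crop confirms the target: the white strip on the mat, about (347,212), is shorter (about 61 mm, 5 posts) than the white one on the bench (about 85 mm). The blue tray's dongle pocket is at the far end, so tray +x points away from the robot. Next come poses and a helper for relative moves.

```bash
cat >> h.py <<'E'
from scipy.spatial.transform import Rotation as Rot
def rel(x,y,z,long_ang):
    """shift (mm, tool axes) and turn to put the TCP at x,y,z with jaws across long_ang (deg, part's long axis in world)"""
    s=manip.state(); R=Rot.from_quat(np.roll(s['tool_rot'],-1)).as_matrix()
    sh=R.T@(np.array([x,y,z])-s['tool_pos'])*1e3
    a=np.radians(long_ang+90); j=np.array([np.cos(a),np.sin(a),0])@R
    t=np.arctan2(j[2],j[1]); t=(t+np.pi/2)%np.pi-np.pi/2
    yx=np.degrees(np.arctan2(R[1,1],R[0,1]))
    print('t %.2f tcp %s jawdir %.1f j6 %.2f w %.3f F %s | shift %s turn %.3f'%(s['time'],s['tool_pos'].round(4),yx,s['joint_pos'][5],s['gripper_width'],s['contact_force'].round(1),sh.round(1),t))
def quad(d,pts,z):
    """centre and long-axis angle, sides of 4 corner pixels on plane z"""
    P=np.array([p2w(d,u,v,z)[:2] for u,v in pts],np.float32)*1000
    (c,wh,a)=cv2.minAreaRect(P); b=cv2.boxPoints((c,wh,a)); e=[b[1]-b[0],b[2]-b[1]]; l=max(e,key=np.linalg.norm)
    return np.round(P.mean(0)/1000,4),np.round(sorted(wh),1),round(float(np.degrees(np.arctan2(l[1],l[0]))%180),1)
E
python3 - <<'E'
from h import *
d=load('top0')
def q(n,pts,z,s=4,o=(235,130)): print(n,*quad(d,[((a+.5)/s-.5+o[0],(b+.5)/s-.5+o[1]) for a,b in pts],z))
q('blue',[(28,98),(232,70),(280,515),(80,543)],.013,6,(180,195))
q('orange',[(602,308),(730,297),(760,595),(632,606)],.013)
q('driver',[(458,148),(603,158),(595,240),(450,222)],.039)
q('term',[(408,328),(480,305),(486,330),(414,352)],.02)
q('key',[(438,436),(488,455),(482,476),(432,458)],.014)
q('case',[(217,338),(297,308),(303,340),(230,370)],.03)
q('tin',[(312,456),(341,486),(288,538),(260,509)],.01)
rel(.46,-.10,.32,90)
E
```

```text
blue [0.4685 0.3069] [107.8 234.2] 6.6
orange [ 0.4619 -0.3248] [104.5 237.1] 3.2
driver [ 0.6687 -0.2056] [ 66.4 116. ] 81.9
term [ 0.5627 -0.1404] [20.5 61.7] 105.5
key [ 0.4615 -0.1479] [18.  43.3] 68.8
case [0.5574 0.007 ] [27.2 67.2] 109.3
tin [ 0.4326 -0.0204] [33.  58.4] 132.9
t 0.10 tcp [0.2601 0.5676 0.199 ] jawdir 65.4 j6 -0.12 w 0.999 F [-0.5  0.4 -0.1] | shift [-120.1 -523.8  459.9] turn 1.141
```

```bash
python3 -c "
from h import *
rel(.48,-.14,.27,68.8)"
```

```text
t 0.10 tcp [0.2601 0.5676 0.199 ] jawdir 65.4 j6 -0.12 w 0.999 F [-0.5  0.4 -0.1] | shift [ -70.1 -551.8  494.7] turn 1.511
```

Request:
{"fn": "play_rows", "kwargs": {"plan": [[-70,-40,40,0.1,-1],[-70,-80,80,0.25,-1],[-70,-130,125,0.4,-1],[-70,-180,170,0.6,-1],[-70,-230,210,0.75,-1],[-70,-280,250,0.9,-1],[-70,-330,295,1.1,-1],[-70,-380,340,1.25,-1]]}}

```text
time: 1.1
tool_pos: [0.4005, 0.1135, 0.2698]
tool_rot: [0.471, 0.528, 0.471, -0.528]
contact_force: [1.8, -0.3, -0.2]
gripper_width: 0.996
```

```bash
python3 -c "
from h import *
rel(.48,-.14,.27,68.8)"
```

```text
t 1.10 tcp [0.4005 0.1135 0.2698] jawdir -6.5 j6 0.21 w 0.996 F [ 1.8 -0.3 -0.2] | shift [-2.000e-01  1.078e+02  2.428e+02] turn 0.256
```

Request:
{"fn": "play_rows", "kwargs": {"plan": [[0,25,57,0.1,-1],[0,50,114,0.2,-1],[0,75,170,0.256,-1],[0,100,225,0.256,-1],[0,105,240,0.256,-1],[0,105,240,0.256,-1],[0,105,240,0.256,-1]]}}

```text
time: 1.98
tool_pos: [0.4786, -0.1332, 0.27]
tool_rot: [0.401, 0.582, 0.402, -0.582]
contact_force: [0.2, -0.4, -0.8]
gripper_width: 1.003
```

```bash
python3 -c "
from h import *
d=snap('wrist','w1');print(d['origin'],d['rotation'])
rel(.4615,-.148,.1,68.8)"
```

```text
[ 0.50487594 -0.06073807  0.4448679 ] [ 0.97225845 -0.14822939  0.02758522 -0.17883124]
t 2.02 tcp [ 0.4787 -0.1331  0.2702] jawdir -20.8 j6 -0.06 w 1.002 F [-0.3 -0.5  0.9] | shift [170.2 -10.8  20.1] turn 0.007
```

View pics/w1.png

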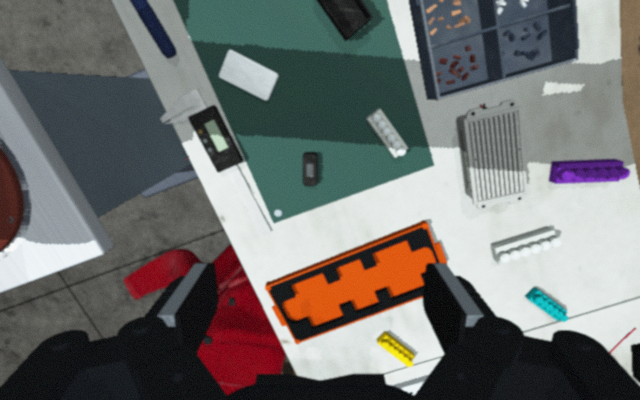

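The wrist view shows the dongle at (311,169), tin at (248,75), terminal strip at (387,133), driver at (493,155) and orange tray at (357,281), all clear of obstructions.

Run:
```python
from h import *
d=load('w1')
print('key',quad(d,[(304,153),(318,153),(318,185),(303,185)],.014))
print('tin',quad(d,[(227,50),(278,73),(267,101),(218,77)],.01))
print('term',quad(d,[(368,117),(380,109),(407,149),(395,157)],.018))
print('driver',quad(d,[(460,111),(517,103),(525,197),(470,207)],.039))
print('orange',quad(d,[(267,283),(431,222),(445,263),(297,342)],.013))
```

```text
key (array([ 0.4599, -0.1458], dtype=float32), array([18.8, 40.5]), 69.1)
tin (array([ 0.4315, -0.0174], dtype=float32), array([34.2, 62.1]), 134.8)
term (array([ 0.5618, -0.1369], dtype=float32), array([16.9, 59.1]), 105.3)
driver (array([ 0.6646, -0.2016], dtype=float32), array([ 65.3, 117. ]), 81.8)
orange (array([ 0.464 , -0.3123], dtype=float32), array([104.9, 235.8]), 1.6)
```

```bash
python3 -c "
from h import *
rel(.4605,-.147,.005,68.9)"
```

```text
t 2.02 tcp [ 0.4787 -0.1331  0.2702] jawdir -20.8 j6 -0.06 w 1.002 F [-0.3 -0.5  0.9] | shift [265.2 -12.1  19.6] turn 0.005
```

Request:
{"fn": "play_rows", "kwargs": {"plan": [[50,-6,10,0,-1],[105,-12,20,0,-1],[160,-12,20,0,-1],[210,-12,20,0,-1],[240,-12,20,0,-0.6],[255,-12,20,0,-0.2],[264,-12,20,0,0],[264,-12,20,0,0]]}}

```text
time: 3.02
tool_pos: [0.461, -0.1489, 0.0067]
tool_rot: [0.401, 0.582, 0.401, -0.582]
contact_force: [0.5, -0.6, 0.6]
gripper_width: 0.504
```

```bash
python3 -c "
from h import *
rel(.4605,-.147,.005,68.9)
d=snap('wrist','w2')"
```

```text
t 3.02 tcp [ 0.461  -0.1489  0.0067] jawdir -20.9 j6 -0.10 w 0.504 F [ 0.5 -0.6  0.6] | shift [ 1.7 -1.2 -1.6] turn 0.004
```

View pics/w2.png

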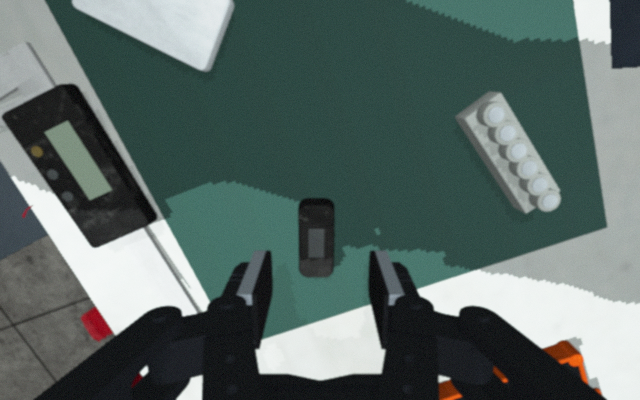

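```bash
cat >> h.py <<'E'
def w2p(d,p):
    R=Rot.from_quat(np.roll(d['rotation'],-1)).as_matrix(); c=R.T@(np.array(p)-d['origin'])
    return d['cx']-d['fx']*c[0]/c[2], d['cy']+d['fy']*c[1]/c[2]
E
python3 - <<'E'
from h import *
d=load('w2'); s=manip.state()
print(w2p(d,s['tool_pos']), w2p(d,s['tool_pos']+[0,0,.019]))
print('key',quad(d,[(302,200),(332,199),(333,276),(301,276)],.014))
print('key0',p2w(d,316,237,.014),p2w(d,316,237))
E
```

```text
(np.float64(323.47566346639377), np.float64(240.09841230838134)) (np.float64(323.8649642651954), np.float64(256.1739546105207))
key (array([ 0.4595, -0.1447], dtype=float32), array([17. , 42.8]), 70.4)
key0 [ 0.45947648 -0.14340408  0.014     ] [ 0.45960961 -0.1430819   0.01480416]
```

```bash
python3 -c "
from h import *
rel(.4598,-.1442,.005,69.5)"
```

```text
t 3.08 tcp [ 0.4614 -0.1492  0.0072] jawdir -20.9 j6 -0.10 w 0.498 F [-0.4  1.2  0.4] | shift [ 2.2 -3.3 -4.1] turn -0.007
```

Request:
{"fn": "play_rows", "kwargs": {"plan": [[2,-3,-4,0,0],[2,-3,-4,0,1],[2,-3,-4,0,1],[2,-3,-4,0,1],[2,-3,-4,0,1],[2,-3,-4,0,1],[-30,-3,-4,0,1],[-60,-3,-4,0,1]]}}

```text
time: 4.08
tool_pos: [0.4587, -0.144, 0.0665]
tool_rot: [-0.401, -0.582, -0.401, 0.583]
contact_force: [0.9, 0.6, 0.2]
gripper_width: 0.003
```

```bash
python3 -c "
from h import *
rel(.538,.315,.09,96.6)"
```

```text
t 4.08 tcp [ 0.4587 -0.144   0.0665] jawdir -20.9 j6 -0.09 w 0.003 F [0.9 0.6 0.2] | shift [ -23.4  -89.9 -457.1] turn -0.480
```

Gripper shut fully, so the dongle was missed. Looking.

```bash
python3 -c "
from h import *
d=snap('wrist','w3')
s=manip.state();print(w2p(d,s['tool_pos']))"
```

```text
(np.float64(329.1640149705562), np.float64(243.6972234106201))
```

View pics/w3.png

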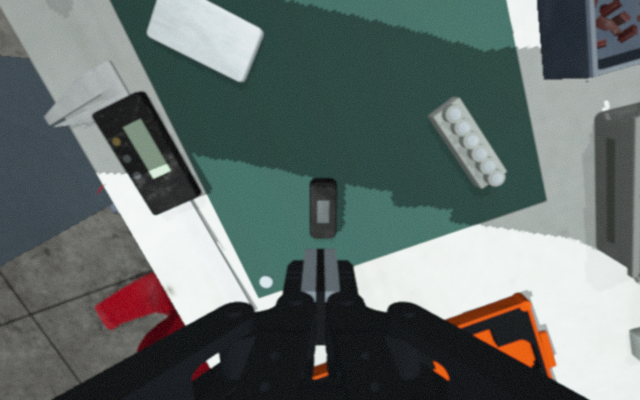

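Run:
```python
from h import *
d=load('w3')
print(d['fx'],d['cx'],d['cy'])
for n,u,v in [('tip',314,252),('tip',325,252),('tip',314,262),('key',322,190),('key',322,208),('key',322,230),('mat',290,210)]: print(n,p2w(d,u,v).round(4))
s=manip.state(); print(s['tool_pos'], s['tool_rot'])
print('under tcp',w2p(d,[*s['tool_pos'][:2],.014]))
print('key',quad(d,[(310,179),(337,179),(337,237),(310,237)],.014))
```

```text
354.9903901346478 320.01586390191386 199.35991139208474
tip [ 0.4594 -0.1316  0.1063]
tip [ 0.4636 -0.1335  0.1056]
tip [ 0.4593 -0.1321  0.1142]
key [ 0.4632 -0.1322  0.0143]
key [ 0.4588 -0.1436  0.0155]
key [ 0.4529 -0.159   0.0141]
mat [ 0.4353 -0.1412  0.0018]
[ 0.46184295 -0.14548153  0.0713726 ] [ 0.40311945  0.58361159  0.39883841 -0.58122297]
under tcp (np.float64(327.19548367508526), np.float64(208.25193236075998))
key (array([ 0.4594, -0.1449], dtype=float32), array([18.7, 41.4]), 69.1)
```

Run:
```python
from h import *
for f in ('w2','w3'):
    d=load(f); print(f,d['origin'])
    R=Rot.from_quat(np.roll(d['rotation'],-1)).as_matrix()
    v,u=np.mgrid[0:400,0:640]; zr=d['range_z']
    P=np.stack([(u-d['cx'])/d['fx']*zr,-(v-d['cy'])/d['fy']*zr,-zr],-1)@R.T+d['origin']
    for uu in ((255,262,268,373,380,388) if f=='w2' else (312,318,322,328)):
        print(uu,[(vv,*(P[vv,uu]*1000).round().astype(int)) for vv in range(236,310,8)])
```

```text
w2 [ 0.48720441 -0.07629867  0.18149503]
255 [(236, np.int64(427), np.int64(-136), np.int64(3)), (244, np.int64(425), np.int64(-140), np.int64(3)), (252, np.int64(439), np.int64(-128), np.int64(46)), (260, np.int64(439), np.int64(-128), np.int64(53)), (268, np.int64(441), np.int64(-129), np.int64(60)), (276, np.int64(441), np.int64(-129), np.int64(65)), (284, np.int64(443), np.int64(-129), np.int64(72)), (292, np.int64(443), np.int64(-130), np.int64(77)), (300, np.int64(443), np.int64(-132), np.int64(78)), (308, np.int64(441), np.int64(-135), np.int64(78))]
262 [(236, np.int64(431), np.int64(-137), np.int64(3)), (244, np.int64(429), np.int64(-141), np.int64(3)), (252, np.int64(441), np.int64(-129), np.int64(46)), (260, np.int64(442), np.int64(-129), np.int64(53)), (268, np.int64(443), np.int64(-129), np.int64(60)), (276, np.int64(444), np.int64(-130), np.int64(66)), (284, np.int64(443), np.int64(-132), np.int64(68)), (292, np.int64(487), np.int64(-76), np.int64(181)), (300, np.int64(441), np.int64(-138), np.int64(69)), (308, np.int64(440), np.int64(-140), np.int64(70))]
268 [(236, np
[... 3546 characters left out ...]
64(131)), (292, np.int64(462), np.int64(-133), np.int64(137)), (300, np.int64(461), np.int64(-136), np.int64(136)), (308, np.int64(460), np.int64(-139), np.int64(137))]
328 [(236, np.int64(455), np.int64(-164), np.int64(16)), (244, np.int64(452), np.int64(-175), np.int64(3)), (252, np.int64(465), np.int64(-134), np.int64(106)), (260, np.int64(465), np.int64(-134), np.int64(113)), (268, np.int64(465), np.int64(-133), np.int64(120)), (276, np.int64(465), np.int64(-133), np.int64(126)), (284, np.int64(464), np.int64(-134), np.int64(131)), (292, np.int64(464), np.int64(-134), np.int64(136)), (300, np.int64(464), np.int64(-133), np.int64(142)), (308, np.int64(464), np.int64(-133), np.int64(147))]
```

The dongle wasn't moved. Depth shows the real fingertips about 36 mm above the reported TCP, so the jaws shut above it. The stated tool length doesn't match the actual fingers. I'll measure the tip height numerically as I descend.

Request:
{"fn": "play_rows", "kwargs": {"plan": [[0,0,0,0,0],[25,0,0,0,0],[50,0,0,0,0],[70,0,0,0,0],[80,0,0,0,0],[80,0,0,0,0]]}}

```text
time: 4.88
tool_pos: [0.4579, -0.1436, -0.0153]
tool_rot: [-0.4, -0.582, -0.402, 0.583]
contact_force: [0.5, 0.2, 0.2]
gripper_width: 0.498
```

```bash
cat >> h.py <<'E'
def tips(f):
    """take wrist frame; lowest z of the finger faces in it (points nearer than 35 mm to the tool in z-y), with TCP"""
    s=manip.state(); d=snap('wrist',f); R=Rot.from_quat(np.roll(d['rotation'],-1)).as_matrix()
    T=Rot.from_quat(np.roll(s['tool_rot'],-1)).as_matrix()
    v,u=np.mgrid[0:400,0:640]; zr=d['range_z']
    P=np.stack([(u-d['cx'])/d['fx']*zr,-(v-d['cy'])/d['fy']*zr,-zr],-1)@R.T+d['origin']
    Q=(P-s['tool_pos'])@T*1e3   # tool axes
    m=(zr>0.02)&(zr<.2)&(v>225)&(v<300)&(Q[...,2]>-25)&(Q[...,2]<-5)&(abs(Q[...,1])<60)&(Q[...,0]<-15)
    for sgn in (-1,1):
        q=Q[m&(np.sign(Q[...,1])==sgn)]; 
        if len(q): print('finger',sgn,'n',len(q),'tip x %.1f'%np.percentile(q[:,0],98),'y %.1f..%.1f'%tuple(np.percentile(q[:,1],[2,98])))
    print('tcp',s['tool_pos'].round(4),'w %.3f'%s['gripper_width'],'F',s['contact_force'].round(1)); return d
E
python3 -c "
from h import *
tips('w4')"
```

```text
finger -1 n 4331 tip x -17.2 y -57.7..-1.0
finger 1 n 4402 tip x -17.4 y 1.3..57.9
tcp [ 0.4579 -0.1436 -0.0153] w 0.498 F [0.5 0.2 0.2]
```

View pics/w4.png

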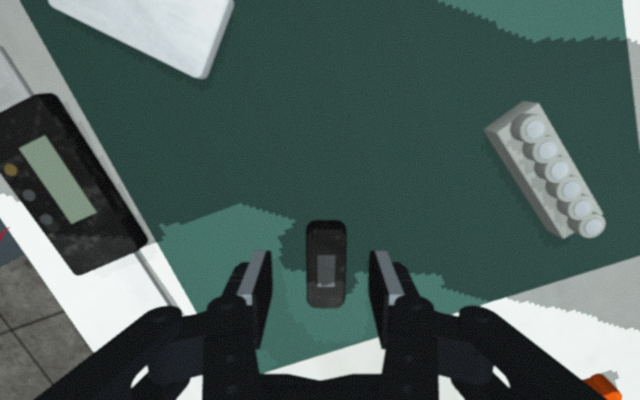

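```bash
python3 -c "
from h import *
d=load('w4')
for v in (251,253,256): print([p2w(d,u,v).round(4).tolist() for u in (258,264,376,384)])
print(quad(d,[(307,221),(346,221),(346,307),(307,307)],.014))"
```

```text
[[0.4363, -0.1231, 0.0226], [0.4388, -0.1239, 0.023], [0.483, -0.1405, 0.0235], [0.4861, -0.1418, 0.0233]]
[[0.4371, -0.1228, 0.0258], [0.439, -0.1241, 0.0247], [0.4827, -0.1402, 0.0256], [0.4858, -0.142, 0.0245]]
[[0.4372, -0.1233, 0.0276], [0.4393, -0.1243, 0.0272], [0.4824, -0.1398, 0.029], [0.4854, -0.1419, 0.0271]]
(array([ 0.4595, -0.1443], dtype=float32), array([18.5, 43.6]), 69.2)
```

Request:
{"fn": "play_rows", "kwargs": {"plan": [[8,1,0,0,0.2],[14,1,0,0,0.3],[14,1,0,0,1],[14,1,0,0,1],[14,1,0,0,1],[14,1,0,0,1],[14,1,0,0,1]]}}

```text
time: 5.8
tool_pos: [0.4601, -0.1446, -0.0279]
tool_rot: [0.401, 0.582, 0.401, -0.582]
contact_force: [0.1, -0.0, -0.7]
gripper_width: 0.203
```

```bash
python3 -c "
from h import *
rel(.536,.318,.09,96.6)"
```

```text
t 5.80 tcp [ 0.4601 -0.1446 -0.0279] jawdir -20.9 j6 -0.09 w 0.203 F [ 0.1 -0.  -0.7] | shift [-117.9  -94.2 -459.2] turn -0.480
```

Request:
{"fn": "play_rows", "kwargs": {"plan": [[-40,0,0,0,1],[-90,0,-10,0,1],[-118,-12,-60,-0.06,1],[-118,-24,-115,-0.12,1],[-118,-35,-170,-0.18,1],[-118,-46,-225,-0.24,1],[-118,-58,-280,-0.3,1],[-118,-69,-335,-0.36,1]]}}

```text
time: 6.8
tool_pos: [0.5152, 0.1949, 0.0902]
tool_rot: [0.499, 0.501, 0.499, -0.501]
contact_force: [0.8, 0.4, -0.2]
gripper_width: 0.199
```

```bash
python3 -c "
from h import *
rel(.536,.318,.09,96.6)"
```

```text
t 6.80 tcp [0.5152 0.1949 0.0902] jawdir -0.2 j6 0.23 w 0.199 F [ 0.8  0.4 -0.2] | shift [   0.2   20.4 -123.1] turn -0.118
```

Request:
{"fn": "play_rows", "kwargs": {"plan": [[0,10,-55,-0.06,1],[0,20,-110,-0.118,1],[0,20,-120,-0.118,1],[0,20,-120,-0.118,1],[0,20,-120,-0.118,1]]}}

```text
time: 7.42
tool_pos: [0.5356, 0.3117, 0.0898]
tool_rot: [0.527, 0.471, 0.527, -0.472]
contact_force: [-0.1, -0.5, -0.1]
gripper_width: 0.202
```

```bash
python3 -c "
from h import *
rel(.536,.318,.09,96.6)
d=snap('wrist','w5')"
```

```text
t 7.42 tcp [0.5356 0.3117 0.0898] jawdir 6.4 j6 0.30 w 0.202 F [-0.1 -0.5 -0.1] | shift [-0.2  1.1 -6.3] turn -0.003
```

View pics/w5.png

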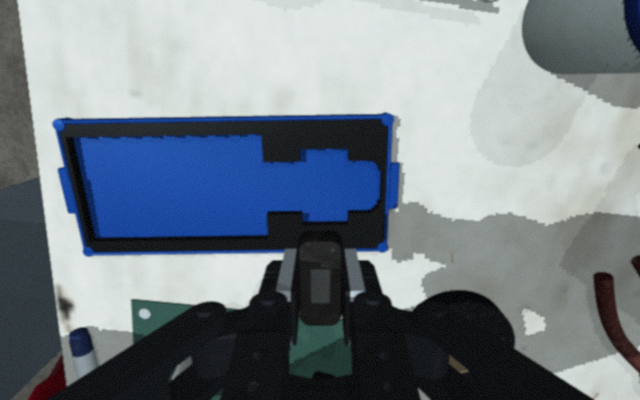

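Run:
```python
from h import *
d=load('w5')
print('blue',quad(d,[(58,119),(390,115),(385,248),(90,252)],.013))
print('tray?',quad(d,[(304,149),(348,149),(349,220),(303,220)],.006))
for (u,v) in [(160,185),(325,185),(100,130),(280,150)]: print(p2w(d,u,v).round(4))
```

```text
blue (array([0.4686, 0.3124], dtype=float32), array([101.5, 230.7]), 7.2)
tray? (array([0.5383, 0.3196], dtype=float32), array([35.8, 55.4]), 96.4)
[0.4133 0.3057 0.0047]
[0.5375 0.3198 0.0055]
[0.3754 0.3437 0.0119]
[0.5024 0.3438 0.0125]
```

```bash
python3 -c "
from h import *
rel(.538,.3195,-.025,96.8)"
```

```text
t 7.47 tcp [0.5357 0.3115 0.09  ] jawdir 6.4 j6 0.30 w 0.203 F [-0.3 -0.3 -0.3] | shift [115.    3.2  -7.7] turn -0.007
```

Request:
{"fn": "play_rows", "kwargs": {"plan": [[40,3,-8,-0.007,1],[80,3,-8,-0.007,1],[100,3,-8,-0.007,1],[108,3,-8,-0.007,1],[108,3,-8,-0.007,1]]}}

```text
time: 8.1
tool_pos: [0.5384, 0.3211, -0.0173]
tool_rot: [0.529, 0.47, 0.529, -0.469]
contact_force: [-0.1, -0.1, 0.8]
gripper_width: 0.201
```

```bash
python3 -c "
from h import *
rel(.538,.3195,-.025,96.8)"
```

```text
t 8.10 tcp [ 0.5384  0.3211 -0.0173] jawdir 6.8 j6 0.30 w 0.201 F [-0.1 -0.1  0.8] | shift [ 7.7 -0.6  1.5] turn 0.001
```

Request:
{"fn": "play_rows", "kwargs": {"plan": [[5,0,1,0,1],[8,0,1,0,1],[8,0,1,0,1],[8,0,1,0,0.3],[8,0,1,0,0.3],[8,0,1,0,0.3],[-30,0,1,0,0.3],[-90,0,1,0,0.3]]}}

```text
time: 9.1
tool_pos: [0.5358, 0.3192, 0.0702]
tool_rot: [0.528, 0.467, 0.53, -0.471]
contact_force: [1.0, 0.6, 0.1]
gripper_width: 0.349
```

```bash
python3 -c "
from h import *
rel(.665,-.202,.10,81.8)
d=snap('top','t1'); crop('t1',180,195,240,290,6,'c3')"
```

```text
t 9.10 tcp [0.5358 0.3192 0.0702] jawdir 6.9 j6 0.30 w 0.349 F [1.  0.6 0.1] | shift [-29.2  65.8 533. ] turn 0.263
```

View pics/c3.png

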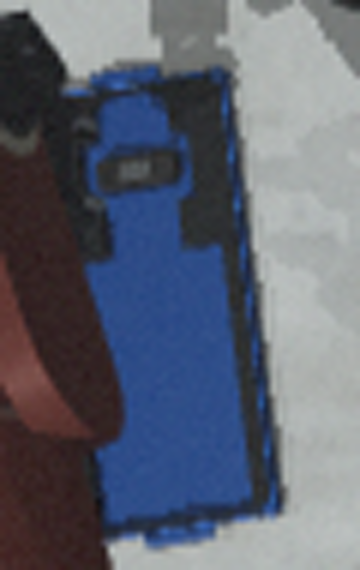

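Request:
{"fn": "play_rows", "kwargs": {"plan": [[-29,7,55,0.03,-1],[-29,14,112,0.06,-1],[-29,21,170,0.09,-1],[-29,28,228,0.12,-1],[-29,35,286,0.15,-1],[-29,42,344,0.18,-1],[-29,50,402,0.21,-1],[-29,57,460,0.24,-1]]}}

```text
time: 10.15
tool_pos: [0.6501, -0.1316, 0.1013]
tool_rot: [0.469, 0.53, 0.469, -0.529]
contact_force: [-0.0, -0.3, -0.3]
gripper_width: 0.997
```

```bash
cat >> h.py <<'E'
def blob(f,zlo,zhi,c,r,cam='wrist'):
    """rectangle round the depth points in a height band near xy c"""
    d=snap(cam,f); R=Rot.from_quat(np.roll(d['rotation'],-1)).as_matrix()
    v,u=np.mgrid[0:400,0:640]; zr=d['range_z']
    P=np.stack([(u-d['cx'])/d['fx']*zr,-(v-d['cy'])/d['fy']*zr,-zr],-1)@R.T+d['origin']
    m=(zr>0)&(P[...,2]>zlo)&(P[...,2]<zhi)&(np.hypot(P[...,0]-c[0],P[...,1]-c[1])<r)
    n,l,st,_=cv2.connectedComponentsWithStats(m.astype(np.uint8)); k=1+np.argmax(st[1:,4]); q=P[l==k]
    (c2,wh,a)=cv2.minAreaRect(q[:,:2].astype(np.float32)*1000); b=cv2.boxPoints((c2,wh,a)); e=max([b[1]-b[0],b[2]-b[1]],key=np.linalg.norm)
    print('blob',len(q),'px',st[k][:4],'c',np.round(c2,1),'wh',np.round(sorted(wh),1),'ang %.1f'%(np.degrees(np.arctan2(e[1],e[0]))%180),'z med %.4f'%np.median(q[:,2]))
    return d
E
python3 -c "
from h import *
rel(.665,-.202,.10,81.8)"
```

```text
t 10.15 tcp [ 0.6501 -0.1316  0.1013] jawdir -6.9 j6 -0.19 w 0.997 F [-0.  -0.3 -0.3] | shift [ 1.3 23.3 68.1] turn 0.022
```

Request:
{"fn": "play_rows", "kwargs": {"plan": [[0,15,50,0.022,-1],[0,22,65,0.022,-1],[0,22,65,0.022,-1],[0,22,65,0.022,-1]]}}

```text
time: 10.65
tool_pos: [0.6635, -0.1952, 0.1009]
tool_rot: [0.463, 0.534, 0.464, -0.534]
contact_force: [-0.2, 0.4, 0.4]
gripper_width: 1.005
```

```bash
python3 -c "
from h import *
rel(.6655,-.202,-.022,81.8)
blob('w6',.028,.05,(.665,-.202),.09)"
```

```text
t 10.65 tcp [ 0.6635 -0.1952  0.1009] jawdir -8.1 j6 -0.25 w 1.005 F [-0.2  0.4  0.4] | shift [122.9   3.    6.6] turn 0.003
blob 14015 px [283 127  96 164] c [ 668.8 -204.2] wh [ 64.2 122.3] ang 82.7 z med 0.0394
```

View pics/w6.png

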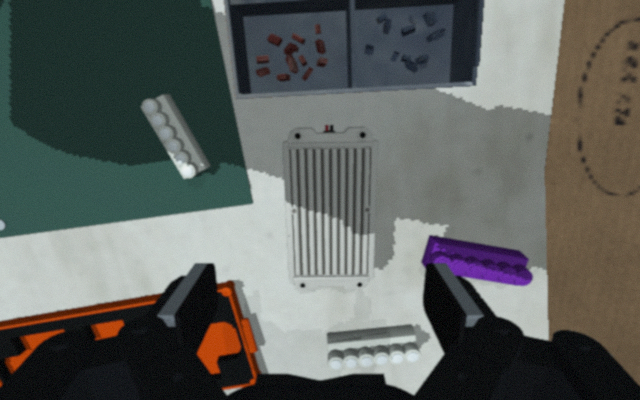

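```bash
python3 -c "
from h import *
rel(.6685,-.204,-.022,82.5)"
```

```text
t 10.70 tcp [ 0.6635 -0.195   0.1009] jawdir -8.0 j6 -0.25 w 1.000 F [ 0.8  0.1 -0.2] | shift [122.9   6.2   8.3] turn -0.009
```

Request:
{"fn": "play_rows", "kwargs": {"plan": [[20,6,8,-0.01,-1],[55,6,8,-0.01,-1],[90,6,8,-0.01,-1],[115,6,8,-0.01,-1],[123,6,8,-0.01,-1],[123,6,8,-0.01,-1]]}}

```text
time: 11.45
tool_pos: [0.6681, -0.2052, -0.0229]
tool_rot: [-0.466, -0.532, -0.467, 0.532]
contact_force: [-0.1, -0.9, -0.1]
gripper_width: 0.993
```

```bash
python3 -c "
from h import *
rel(.6685,-.204,-.022,82.5)
d=snap('wrist','w7')
for u in (180,190,200,440,450,460):
  c=[(v,*(p2w(d,u,v)*1000).round().astype(int).tolist()) for v in range(250,310,3)]; c=[q for q in c if 8<q[3]<150]; print(u,c[:3])"
```

```text
t 11.45 tcp [ 0.6681 -0.2052 -0.0229] jawdir -7.5 j6 -0.27 w 0.993 F [-0.1 -0.9 -0.1] | shift [-0.9  0.3 -1.2] turn -0.000
180 [(277, 615, -190, 31), (280, 616, -190, 33), (283, 616, -190, 35)]
190 [(271, 620, -187, 33), (274, 621, -187, 35), (277, 622, -187, 38)]
200 [(265, 623, -187, 29), (268, 623, -187, 31), (271, 624, -187, 33)]
440 [(265, 715, -200, 27), (268, 714, -199, 31), (271, 713, -199, 33)]
450 [(271, 717, -200, 32), (274, 716, -199, 35), (277, 716, -200, 36)]
460 [(277, 722, -204, 30), (280, 721, -204, 32), (283, 718, -200, 41)]
```

Request:
{"fn": "play_rows", "kwargs": {"plan": [[4,0,-1,0,-1],[4,0,-1,0,1],[4,0,-1,0,1],[4,0,-1,0,1],[4,0,-1,0,1],[4,0,-1,0,1],[-20,0,-1,0,1],[-60,0,-1,0,1]]}}

```text
time: 12.5
tool_pos: [0.6654, -0.2034, 0.0354]
tool_rot: [-0.463, -0.531, -0.468, 0.533]
contact_force: [0.7, -0.5, -3.9]
gripper_width: 0.73
```

```bash
python3 -c "
from h import *
rel(.4253,.306,.07,6.8)"
```

```text
t 12.50 tcp [ 0.6654 -0.2034  0.0354] jawdir -7.6 j6 -0.27 w 0.730 F [ 0.7 -0.5 -3.9] | shift [ -31.3 -305.3 -473.4] turn 1.320
```

Request:
{"fn": "play_rows", "kwargs": {"plan": [[-20,0,0,0,1],[-31,-20,-30,0.06,1],[-31,-50,-78,0.18,1],[-31,-82,-128,0.32,1],[-31,-115,-178,0.46,1],[-31,-148,-228,0.6,1],[-31,-180,-278,0.74,1],[-31,-212,-328,0.88,1]]}}

```text
time: 13.5
tool_pos: [0.4999, 0.1498, 0.0688]
tool_rot: [-0.193, -0.68, -0.193, 0.68]
contact_force: [0.5, 0.7, -4.0]
gripper_width: 0.728
```

```bash
python3 -c "
from h import *
rel(.4253,.306,.07,6.8)"
```

```text
t 13.50 tcp [0.4999 0.1498 0.0688] jawdir -58.3 j6 1.17 w 0.728 F [ 0.5  0.7 -4. ] | shift [  -1.2 -172.   -18.7] turn 0.435
```

Request:
{"fn": "play_rows", "kwargs": {"plan": [[0,-50,-6,0.15,1],[0,-100,-12,0.3,1],[0,-150,-17,0.435,1],[0,-170,-19,0.435,1],[0,-170,-19,0.435,1],[0,-170,-19,0.435,1]]}}

```text
time: 14.25
tool_pos: [0.4275, 0.3019, 0.0688]
tool_rot: [-0.044, -0.706, -0.043, 0.706]
contact_force: [0.8, -0.3, -4.2]
gripper_width: 0.729
```

```bash
python3 -c "
from h import *
rel(.4253,.306,-.015,6.8)
d=snap('wrist','w8'); s=manip.state(); print(w2p(d,[.4253,.306,.02]))"
```

```text
t 14.25 tcp [0.4275 0.3019 0.0688] jawdir -82.9 j6 1.92 w 0.729 F [ 0.8 -0.3 -4.2] | shift [83.8 -4.4  1.7] turn 0.005
(np.float64(315.6114524338915), np.float64(209.71392676698008))
```

View pics/w8.png

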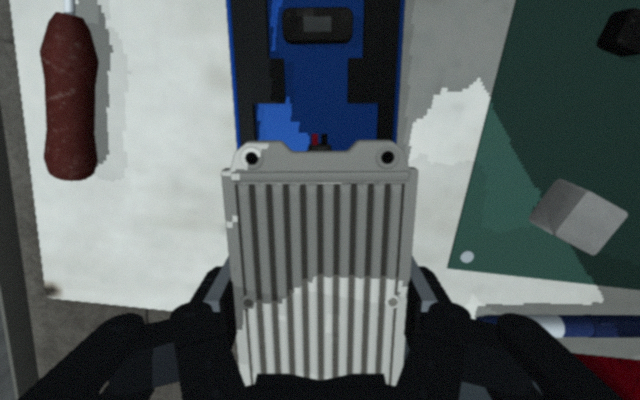

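Run:
```python
from h import *
d=load('w8')
for v in (20,110): 
    for z,u in ((.013,230 if v==20 else 236),(.013,405 if v==20 else 398)): print(v,u,p2w(d,u,v,z).round(4))
print('key',quad(d,[(284,11),(352,10),(352,41),(285,42)],.016))
P=[p2w(d,u,v,.13) for u,v in [(251,157),(388,157),(247,302),(393,302)]]; print(np.round(P,4))
```

```text
20 230 [0.5338 0.3697 0.013 ]
20 405 [0.5464 0.2677 0.013 ]
110 236 [0.4828 0.3636 0.013 ]
110 398 [0.4953 0.2621 0.013 ]
key (array([0.5364, 0.3178], dtype=float32), array([16.4, 39.5]), 97.8)
[[0.4786 0.3322 0.13  ]
 [0.484  0.2882 0.13  ]
 [0.4244 0.3301 0.13  ]
 [0.431  0.2767 0.13  ]]
```

Request:
{"fn": "play_rows", "kwargs": {"plan": [[10,-4,2,0,1],[40,-4,2,0,1],[65,-4,2,0,1],[78,-4,2,0,1],[82,-4,2,0,1],[82,-4,2,0,1]]}}

```text
time: 15.05
tool_pos: [0.4257, 0.3065, -0.0125]
tool_rot: [0.044, 0.706, 0.044, -0.705]
contact_force: [0.2, -0.1, -3.6]
gripper_width: 0.729
```

```bash
python3 -c "
from h import *
rel(.4253,.3057,-.022,6.6)"
```

```text
t 15.05 tcp [ 0.4257  0.3065 -0.0125] jawdir -82.9 j6 1.93 w 0.729 F [ 0.2 -0.1 -3.6] | shift [9.5 0.8 0.5] turn 0.008
```

Request:
{"fn": "play_rows", "kwargs": {"plan": [[5,1,0,0,1],[9,1,0,0,1],[9,1,0,0,1],[9,1,0,0,1]]}}

```text
time: 15.55
tool_pos: [0.4259, 0.3057, -0.0208]
tool_rot: [0.044, 0.706, 0.044, -0.705]
contact_force: [-2.9, -1.3, 6.4]
gripper_width: 0.73
```

Request:
{"fn": "play_rows", "kwargs": {"plan": [[0,0,0,0,-1],[0,0,0,0,-1],[0,0,0,0,-1],[-20,0,0,0,-1],[-70,0,0,0,-1],[-110,0,0,0,-1],[-110,0,0,0,-1]]}}

```text
time: 16.42
tool_pos: [0.4282, 0.307, 0.0926]
tool_rot: [0.042, 0.709, 0.045, -0.703]
contact_force: [-0.1, -0.1, -0.6]
gripper_width: 1.002
```

```bash
python3 -c "
from h import *
rel(.4253,.3057,-.022,6.6)
blob('w9',.03,.06,(.425,.306),.09)"
```

```text
t 16.43 tcp [0.4282 0.307  0.0926] jawdir -82.9 j6 1.93 w 1.002 F [-0.1 -0.1 -0.6] | shift [114.6   1.2   4. ] turn 0.009
blob 15732 px [272 120 101 173] c [424.1 306.6] wh [ 64.2 122.7] ang 7.5 z med 0.0434
```

Driver seated: blob 64×122 mm, centre (0.424, 0.307), top at 43.4 mm. Next the tin.

```bash
python3 -c "
from h import *
rel(.4315,-.0174,.07,134.5)"
```

```text
t 16.48 tcp [0.4265 0.3061 0.0899] jawdir -82.9 j6 1.93 w 0.999 F [ 0.4 -0.  -0.8] | shift [ 19.3 321.6  35.1] turn 0.918
```

Request:
{"fn": "play_rows", "kwargs": {"plan": [[0,50,5,0.12,-1],[0,105,11,0.27,-1],[0,160,17,0.42,-1],[0,215,24,0.57,-1],[8,270,30,0.72,-0.5],[15,310,34,0.85,-0.2],[19,320,35,0.918,0],[19,320,35,0.918,0]]}}

```text
time: 17.48
tool_pos: [0.4284, -0.0168, 0.0669]
tool_rot: [0.274, -0.65, 0.274, 0.653]
contact_force: [0.5, -0.0, 0.5]
gripper_width: 0.497
```

```bash
python3 -c "
from h import *
rel(.4315,-.0174,-.025,134.5)
blob('w10',.0065,.016,(.4315,-.0174),.05)"
```

```text
t 17.48 tcp [ 0.4284 -0.0168  0.0669] jawdir -135.6 j6 2.15 w 0.497 F [ 0.5 -0.   0.5] | shift [91.9 -2.  -2.9] turn -0.001
blob 4275 px [293 153  51  88] c [431.6 -17.4] wh [33.5 62.3] ang 133.0 z med 0.0110
```

```bash
python3 -c "
from h import *
rel(.4316,-.0174,-.031,133.2)"
```

```text
t 17.52 tcp [ 0.4289 -0.0163  0.0675] jawdir -135.5 j6 2.15 w 0.503 F [-0.   0.1  0.2] | shift [98.5 -1.3 -3. ] turn 0.023
```

Request:
{"fn": "play_rows", "kwargs": {"plan": [[30,-1,-3,0.023,-0.3],[60,-1,-3,0.023,-0.3],[82,-1,-3,0.023,-0.3],[92,-1,-3,0.023,-0.3],[95,-1,-3,0.023,-0.3],[95,-1,-3,0.023,-0.3]]}}

```text
time: 18.27
tool_pos: [0.4335, -0.0178, -0.0253]
tool_rot: [-0.281, 0.649, -0.281, -0.649]
contact_force: [0.1, -0.1, -0.1]
gripper_width: 0.652
```

```bash
python3 -c "
from h import *
rel(.4316,-.0174,-.031,133.2)
d=snap('wrist','w11')
for u in (230,236,242,248,254,260,380,386,392,398,404,410):
  c=[(v,*(p2w(d,u,v)*1000).round(1).tolist()) for v in range(244,300)]; c=[q for q in c if abs(q[3]-1)>3.5 and q[3]<100]; print(u,c[:2])"
```

```text
t 18.27 tcp [ 0.4335 -0.0178 -0.0253] jawdir -136.8 j6 2.17 w 0.652 F [ 0.1 -0.1 -0.1] | shift [5.7 1.1 1.6] turn 0.000
230 [(265, 464.3, 3.8, 18.2), (266, 464.2, 3.4, 19.5)]
236 [(257, 464.9, -1.4, 19.4), (258, 464.6, -0.9, 19.1)]
242 [(253, 463.7, -2.3, 15.4), (254, 463.6, -2.6, 16.5)]
248 [(253, 461.9, -4.1, 15.4), (254, 461.6, -3.9, 15.8)]
254 [(253, 459.9, -5.3, 14.4), (254, 459.7, -5.2, 15.0)]
260 []
380 []
386 [(253, 418.7, -42.7, 12.5), (254, 418.6, -42.5, 13.0)]
392 [(253, 418.1, -45.0, 15.1), (254, 418.4, -44.9, 16.3)]
398 [(253, 415.7, -46.4, 13.9), (254, 416.7, -46.6, 16.5)]
404 [(255, 414.4, -48.0, 16.2), (256, 414.9, -48.0, 17.9)]
410 [(265, 410.0, -46.8, 17.7), (266, 409.8, -46.6, 18.0)]
```

Request:
{"fn": "play_rows", "kwargs": {"plan": [[5,1,1,0,-0.2],[8,1,1,0,1],[8,1,1,0,1],[8,1,1,0,1],[8,1,1,0,1]]}}

```text
time: 18.95
tool_pos: [0.4352, -0.0186, -0.0297]
tool_rot: [-0.281, 0.651, -0.281, -0.647]
contact_force: [-4.8, 0.4, 20.2]
gripper_width: 0.379
```

Request:
{"fn": "play_rows", "kwargs": {"plan": [[0,0,0,0,1],[-10,0,0,0,1],[-50,0,0,0,1],[-105,0,0,0,1],[-105,0,0,0,1]]}}

```text
time: 19.58
tool_pos: [0.4353, -0.0187, 0.0763]
tool_rot: [-0.282, 0.653, -0.28, -0.645]
contact_force: [-0.2, 0.1, -0.2]
gripper_width: 0.378
```

```bash
python3 -c "
from h import *
rel(.460,-.30,.07,93.2)"
```

```text
t 19.57 tcp [ 0.4353 -0.0187  0.0763] jawdir -136.8 j6 2.17 w 0.378 F [-0.2  0.1 -0.2] | shift [   7.2  174.5 -222. ] turn 0.698
```

Request:
{"fn": "play_rows", "kwargs": {"plan": [[0,30,-38,0.12,1],[5,65,-82,0.27,1],[7,100,-127,0.42,1],[7,135,-172,0.57,1],[7,165,-210,0.698,1],[7,174,-222,0.698,1],[7,174,-222,0.698,1],[7,174,-222,0.698,1]]}}

```text
time: 20.58
tool_pos: [0.4561, -0.2971, 0.0633]
tool_rot: [0.486, -0.513, 0.485, 0.515]
contact_force: [-0.7, 0.6, -0.6]
gripper_width: 0.375
```

```bash
python3 -c "
from h import *
rel(.460,-.30,.07,93.2)
d=snap('wrist','w12')"
```

```text
t 20.57 tcp [ 0.4561 -0.2971  0.0633] jawdir -176.7 j6 2.37 w 0.375 F [-0.7  0.6 -0.6] | shift [-6.7 -3.7 -3.1] turn 0.001
```

View pics/w12.png

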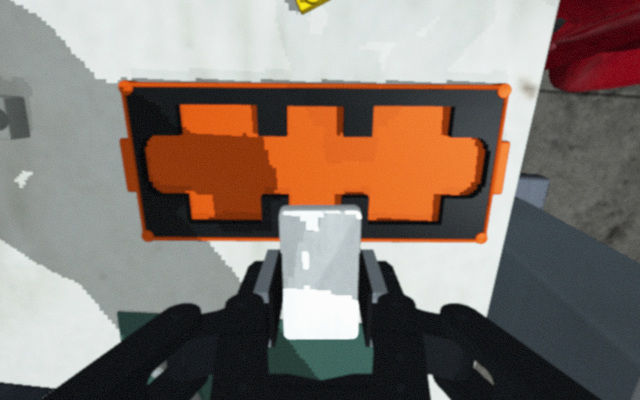

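Run:
```python
from h import *
d=load('w12')
print('orange',quad(d,[(125,87),(506,90),(482,239),(148,237)],.013))
f=.006
print('right',quad(d,[(374,105),(442,107),(440,220),(369,219)],f),'left',quad(d,[(179,105),(257,104),(262,220),(191,219)],f),'mid',quad(d,[(288,105),(342,106),(342,205),(289,205)],f))
print('tin',quad(d,[(280,205),(360,206),(358,340),(283,339)],.108), p2w(d,320,300).round(4))
```

```text
orange (array([ 0.4595, -0.3227], dtype=float32), array([ 98.2, 230.5]), 2.8)
right (array([ 0.3994, -0.3263], dtype=float32), array([49.6, 77.7]), 93.3) left (array([ 0.5214, -0.3198], dtype=float32), array([49.4, 78.2]), 92.8) mid (array([ 0.4601, -0.3283], dtype=float32), array([36.5, 66.6]), 92.3)
tin (array([ 0.4552, -0.2981], dtype=float32), array([32.9, 62. ]), 92.5) [ 0.4546 -0.2852  0.1051]
```

```bash
python3 -c "
from h import *
rel(.3995,-.3258,-.0265,93)"
```

```text
t 20.62 tcp [ 0.4562 -0.2971  0.0635] jawdir -176.7 j6 2.37 w 0.377 F [-0.3 -0.2 -0.6] | shift [ 90.1  58.2 -25.5] turn 0.005
```

Request:
{"fn": "play_rows", "kwargs": {"plan": [[0,40,-18,0,1],[0,58,-25,0,1],[40,58,-25,0,1],[70,58,-25,0,1],[80,58,-25,0,1],[80,58,-25,0,1]]}}

```text
time: 21.38
tool_pos: [0.4, -0.3264, -0.0161]
tool_rot: [0.486, -0.514, 0.486, 0.514]
contact_force: [0.4, -0.3, -0.8]
gripper_width: 0.374
```

```bash
python3 -c "
from h import *
rel(.3995,-.3258,-.0265,93)"
```

```text
t 21.38 tcp [ 0.4    -0.3264 -0.0161] jawdir -176.8 j6 2.26 w 0.374 F [ 0.4 -0.3 -0.8] | shift [10.4  0.4  0.6] turn 0.004
```

Request:
{"fn": "play_rows", "kwargs": {"plan": [[5,0,0,0,1],[9,0,0,0,1],[9,0,0,0,1],[9,0,0,0,-0.1],[9,0,0,0,-0.1],[9,0,0,0,-0.1],[-20,0,0,0,-0.1],[-80,0,0,0,-0.1]]}}

```text
time: 22.38
tool_pos: [0.3979, -0.3249, 0.062]
tool_rot: [0.486, -0.511, 0.486, 0.516]
contact_force: [0.8, -0.6, 0.4]
gripper_width: 0.55
```

```bash
python3 -c "
from h import *
rel(.5618,-.1375,.05,105.3)
blob('w13',.0085,.02,(.3993,-.3262),.026)"
```

```text
t 22.38 tcp [ 0.3979 -0.3249  0.062 ] jawdir -176.8 j6 2.26 w 0.550 F [ 0.8 -0.6  0.4] | shift [  12.2 -174.1  177.9] turn -0.212
blob 3469 px [291 166  52  75] c [ 399.  -326.3] wh [33.5 51.7] ang 94.2 z med 0.0130
```

Request:
{"fn": "play_rows", "kwargs": {"plan": [[0,-40,41,-0.05,0],[0,-85,87,-0.1,0],[0,-130,133,-0.15,0],[10,-165,170,-0.212,0],[12,-174,178,-0.212,0],[12,-174,178,-0.212,0],[12,-174,178,-0.212,0]]}}

```text
time: 23.3
tool_pos: [0.5633, -0.1408, 0.0522]
tool_rot: [-0.429, 0.562, -0.429, -0.562]
contact_force: [0.1, -0.2, -0.7]
gripper_width: 0.499
```

```bash
python3 -c "
from h import *
blob('w14',.009,.03,(.5618,-.1375),.05)
rel(.5618,-.1375,.05,105.3)"
```

```text
blob 2802 px [303 169  33  97] c [ 562.  -137.8] wh [19.5 61.1] ang 107.1 z med 0.0204
t 23.35 tcp [ 0.5632 -0.1409  0.0523] jawdir -164.8 j6 2.50 w 0.500 F [-0.4 -0.2  0.5] | shift [2.3 0.5 3.6] turn -0.001
```

View pics/w14.png

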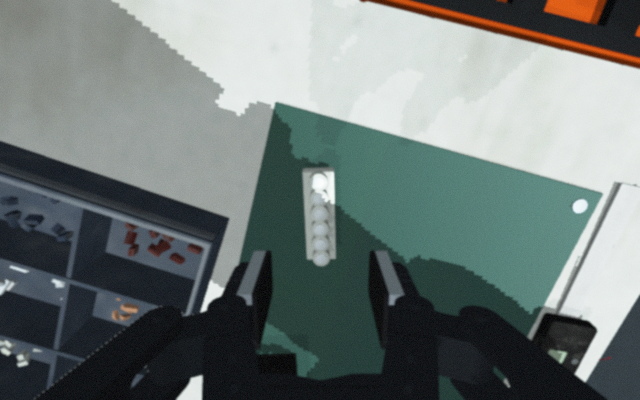

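```bash
python3 -c "
from h import *
rel(.562,-.138,-.027,106.5)"
```

```text
t 23.35 tcp [ 0.5632 -0.1409  0.0523] jawdir -164.8 j6 2.50 w 0.500 F [-0.4 -0.2  0.5] | shift [79.3  0.4  3.1] turn -0.022
```

Request:
{"fn": "play_rows", "kwargs": {"plan": [[30,0,3,-0.02,0],[60,0,3,-0.02,0],[73,0,3,-0.02,0],[78,0,3,-0.02,0.2],[78,0,3,-0.02,1],[78,0,3,-0.02,1],[78,0,3,-0.02,1],[78,0,3,-0.02,1]]}}

```text
time: 24.35
tool_pos: [0.5636, -0.1369, -0.0252]
tool_rot: [-0.423, 0.567, -0.423, -0.566]
contact_force: [-0.4, -0.5, 1.7]
gripper_width: 0.208
```

Request:
{"fn": "play_rows", "kwargs": {"plan": [[0,0,0,0,1],[-15,0,0,0,1],[-60,0,0,0,1],[-90,0,0,0,1],[-90,0,0,0,1]]}}

```text
time: 24.98
tool_pos: [0.5656, -0.1377, 0.0682]
tool_rot: [-0.424, 0.569, -0.422, -0.564]
contact_force: [-0.1, -0.0, -0.6]
gripper_width: 0.212
```

```bash
python3 -c "
from h import *
rel(.46,-.323,.05,93)"
```

```text
t 24.98 tcp [ 0.5656 -0.1377  0.0682] jawdir -163.5 j6 2.49 w 0.212 F [-0.1 -0.  -0.6] | shift [  18.   153.9 -147.7] turn 0.235
```

Request:
{"fn": "play_rows", "kwargs": {"plan": [[0,40,-38,0.06,1],[0,85,-82,0.13,1],[0,125,-120,0.19,1],[10,150,-144,0.235,1],[18,154,-148,0.235,1],[18,154,-148,0.235,1],[18,154,-148,0.235,1]]}}

```text
time: 25.85
tool_pos: [0.4578, -0.3212, 0.0458]
tool_rot: [0.486, -0.513, 0.486, 0.514]
contact_force: [0.7, 0.4, 0.3]
gripper_width: 0.211
```

```bash
python3 -c "
from h import *
rel(.46,-.323,-.0225,93)
blob('w15',.076,.115,(.46,-.323),.045)"
```

```text
t 25.85 tcp [ 0.4578 -0.3212  0.0458] jawdir -176.9 j6 2.34 w 0.211 F [0.7 0.4 0.3] | shift [68.3 -2.2 -2. ] turn 0.002
blob 9196 px [257 198 128 147] c [ 455.3 -322.8] wh [42.2 61.6] ang 115.0 z med 0.0936
```

Request:
{"fn": "play_rows", "kwargs": {"plan": [[25,-2,-2,0,1],[45,-2,-2,0,1],[58,-2,-2,0,1],[64,-2,-2,0,1],[64,-2,-2,0,1]]}}

```text
time: 26.52
tool_pos: [0.4593, -0.3241, -0.0182]
tool_rot: [0.487, -0.513, 0.487, 0.513]
contact_force: [-0.6, 0.6, 1.0]
gripper_width: 0.212
```

```bash
python3 -c "
from h import *
rel(.46,-.323,-.0225,93)"
```

```text
t 26.52 tcp [ 0.4593 -0.3241 -0.0182] jawdir -177.0 j6 2.34 w 0.212 F [-0.6  0.6  1. ] | shift [ 4.3 -0.7  1. ] turn 0.000
```

Request:
{"fn": "play_rows", "kwargs": {"plan": [[4,-1,1,0,1],[4,-1,1,0,1],[4,-1,1,0,1],[4,-1,1,0,0.25],[4,-1,1,0,0.25],[4,-1,1,0,0.25],[-25,-1,1,0,0.25],[-85,-1,1,0,0.25]]}}

```text
time: 27.52
tool_pos: [0.4581, -0.3211, 0.0647]
tool_rot: [0.487, -0.51, 0.487, 0.516]
contact_force: [0.6, -1.3, 0.9]
gripper_width: 0.375
```

```bash
python3 -c "
from h import *
blob('w16',.0135,.035,(.46,-.323),.05)
rel(.557,.009,.10,109)"
```

```text
blob 2608 px [302 158  30  93] c [ 459.4 -323.8] wh [19.2 60.9] ang 93.5 z med 0.0226
t 27.57 tcp [ 0.4638 -0.3261  0.0764] jawdir -177.0 j6 2.34 w 0.372 F [ 4.4 -3.1  5.3] | shift [ -25.3 -111.   329.6] turn -0.279
```

Request:
{"fn": "play_rows", "kwargs": {"plan": [[-20,-18,50,-0.04,-0.5],[-25,-38,108,-0.09,-0.5],[-25,-58,166,-0.14,-0.5],[-25,-78,224,-0.19,-0.5],[-25,-98,280,-0.24,-0.5],[-25,-110,320,-0.279,-0.5],[-25,-111,328,-0.279,-0.5],[-25,-111,328,-0.279,-0.5]]}}

```text
time: 28.58
tool_pos: [0.5539, 0.0102, 0.092]
tool_rot: [-0.41, 0.576, -0.411, -0.576]
contact_force: [0.6, -0.5, 0.2]
gripper_width: 0.746
```

```bash
python3 -c "
from h import *
rel(.557,.009,.10,109)
blob('w17',.02,.045,(.557,.009),.055)"
```

```text
t 28.57 tcp [0.5539 0.0102 0.092 ] jawdir -161.0 j6 2.69 w 0.746 F [ 0.6 -0.5  0.2] | shift [-8.  -2.6 -2.1] turn 0.000
blob 1173 px [291 155  51  89] c [556.3  12.2] wh [34.  62.6] ang 107.4 z med 0.0303
```

View pics/w17.png

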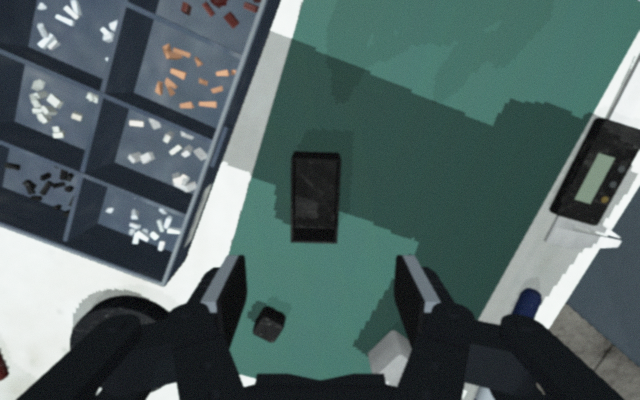

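```bash
python3 -c "
from h import *
rel(.5563,.0118,-.022,107.6)"
```

```text
t 28.62 tcp [0.5538 0.0095 0.092 ] jawdir -161.0 j6 2.69 w 0.751 F [ 0.3 -0.5  0.9] | shift [114.   -3.2   1.4] turn 0.024
```

Request:
{"fn": "play_rows", "kwargs": {"plan": [[40,-3,1,0.024,-0.5],[80,-3,1,0.024,-0.5],[104,-3,1,0.024,-0.5],[113,-3,1,0.024,-0.2],[113,-3,1,0.024,-0.1],[113,-3,1,0.024,1],[113,-3,1,0.024,1],[113,-3,1,0.024,1]]}}

```text
time: 29.62
tool_pos: [0.558, 0.0118, -0.0192]
tool_rot: [-0.418, 0.572, -0.417, -0.57]
contact_force: [0.5, -1.3, 5.8]
gripper_width: 0.384
```

Request:
{"fn": "play_rows", "kwargs": {"plan": [[0,0,0,0,1],[0,0,0,0,1],[-20,0,0,0,1],[-70,0,0,0,1],[-110,0,0,0,1],[-110,0,0,0,1]]}}

```text
time: 30.38
tool_pos: [0.5598, 0.012, 0.0948]
tool_rot: [-0.419, 0.574, -0.416, -0.568]
contact_force: [0.6, -0.6, -0.9]
gripper_width: 0.386
```

```bash
python3 -c "
from h import *
rel(.521,-.3198,.07,93)"
```

```text
t 30.38 tcp [0.5598 0.012  0.0948] jawdir -162.4 j6 2.72 w 0.386 F [ 0.6 -0.6 -0.9] | shift [  24.7  137.7 -304.3] turn 0.256
```

Request:
{"fn": "play_rows", "kwargs": {"plan": [[0,25,-54,0.04,1],[0,50,-110,0.09,1],[0,76,-168,0.14,1],[0,102,-225,0.19,1],[10,126,-280,0.24,1],[20,137,-302,0.256,1],[20,137,-304,0.256,1],[20,137,-304,0.256,1]]}}

```text
time: 31.38
tool_pos: [0.5179, -0.3176, 0.0686]
tool_rot: [0.487, -0.512, 0.486, 0.514]
contact_force: [-0.1, 0.7, -0.1]
gripper_width: 0.385
```

```bash
python3 -c "
from h import *
rel(.521,-.3198,-.008,93)"
```

```text
t 31.38 tcp [ 0.5179 -0.3176  0.0686] jawdir -177.0 j6 2.42 w 0.385 F [-0.1  0.7 -0.1] | shift [76.6 -3.  -2.4] turn 0.000
```

Request:
{"fn": "play_rows", "kwargs": {"plan": [[25,-3,-2,0,1],[50,-3,-2,0,1],[68,-3,-2,0,1],[76,-3,-2,0,1],[76,-3,-2,0,1]]}}

```text
time: 32.0
tool_pos: [0.5211, -0.3204, -0.0071]
tool_rot: [0.487, -0.513, 0.487, 0.513]
contact_force: [-0.4, -0.5, 0.8]
gripper_width: 0.386
```

```bash
python3 -c "
from h import *
rel(.521,-.3198,-.0165,93)"
```

```text
t 32.00 tcp [ 0.5211 -0.3204 -0.0071] jawdir -177.0 j6 2.42 w 0.386 F [-0.4 -0.5  0.8] | shift [9.4 0.  0.6] turn -0.000
```

Request:
{"fn": "play_rows", "kwargs": {"plan": [[6,0,0,0,1],[9,0,0,0,1],[9,0,0,0,1],[9,0,0,0,1]]}}

```text
time: 32.5
tool_pos: [0.5211, -0.3211, -0.0157]
tool_rot: [-0.487, 0.513, -0.487, -0.513]
contact_force: [0.0, -0.9, 0.1]
gripper_width: 0.383
```

Request:
{"fn": "play_rows", "kwargs": {"plan": [[0,0,0,0,-0.1],[0,0,0,0,-0.1],[0,0,0,0,-0.1],[-25,0,0,0,-0.1],[-80,0,0,0,-0.1],[-130,0,0,0,-0.1],[-130,40,0,0,-0.1],[-130,40,0,0,-0.1]]}}

```text
time: 33.5
tool_pos: [0.4798, -0.3231, 0.1146]
tool_rot: [-0.487, 0.513, -0.487, -0.512]
contact_force: [-0.4, -0.0, 0.2]
gripper_width: 0.551
```

```bash
python3 -c "
from h import *
blob('w18',.024,.045,(.521,-.32),.05)
blob('w19',.0135,.035,(.46,-.323),.05)
d=blob('w20',.0105,.0165,(.3993,-.3262),.034)
rel(.5,-.2,.2,93)"
```

```text
blob 1035 px [242 151  48  81] c [ 519.8 -320.6] wh [34.2 61.9] ang 92.3 z med 0.0321
blob 1808 px [334 150  25  77] c [ 459.1 -324.1] wh [19.1 60.3] ang 93.5 z med 0.0220
blob 3063 px [398 150  47  75] c [ 398.8 -324.9] wh [34.3 61.6] ang 94.3 z med 0.0130
t 33.65 tcp [ 0.4812 -0.3228  0.1137] jawdir -177.0 j6 2.37 w 0.553 F [0.1 0.2 0.4] | shift [-86.3 -25.  121.7] turn -0.001
```

View pics/w20.png

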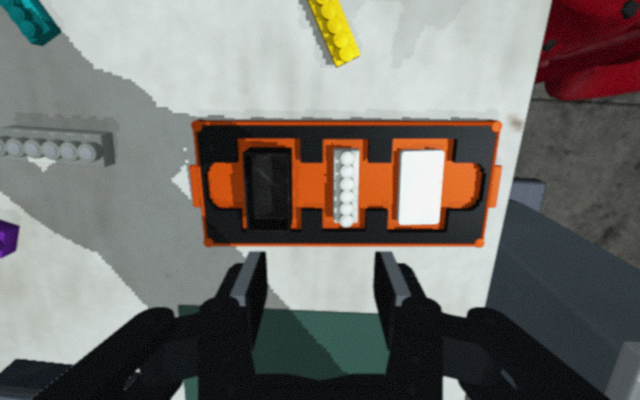

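```bash
python3 -c "
from h import *
blob('t2',.0135,.025,(.5395,.316),.027,'top')
blob('t3',.03,.06,(.427,.303),.09,'top')
blob('t4',.010,.03,(.5588,.1276),.03,'top')
blob('t5',.02,.04,(.4432,.1273),.04,'top')
blob('t6',.010,.03,(.7088,.1912),.07,'top')
s=manip.state();print(s['contact_force'],s['tool_pos'])
manip.job_done()"
```

```text
blob 71 px [196 220  14   7] c [537.9 315.7] wh [18.1 41.8] ang 98.5 z med 0.0169
blob 824 px [191 239  25  42] c [425.6 305. ] wh [ 64.6 121.9] ang 6.8 z med 0.0432
blob 47 px [258 213   7   7] c [556.  131.6] wh [19.3 19.4] ang 87.9 z med 0.0185
blob 133 px [255 246  14  14] c [442.5 128.8] wh [34.3 34.6] ang 70.5 z med 0.0327
blob 351 px [227 169  29  22] c [674.4 193.9] wh [68.6 90. ] ang 88.4 z med 0.0191
[ 0.13060747  0.35306682 -0.92920716] [ 0.48142943 -0.32281027  0.11366289]
the job is handed in; nothing more can be done
```

All five parts are in their pockets, released and flat, and the job was handed in at about 34 s of the 104 s allowed. No check failed at the end.

| Part | Tray and pocket | Measured centre (m) | Top height above bench (expected) |
|---|---|---|---|
| LED driver | blue, driver pocket | 0.424, 0.307 | 43.4 mm (43) |
| Dongle | blue, dongle pocket | 0.538, 0.316 | 16.9 mm (16) |
| White terminal strip (the smaller one, from the mat) | orange, middle | 0.459, -0.324 | about 22 mm, over posts and base (25 at posts) |
| Potting case, open side up | orange, far pocket | 0.520, -0.321 | 32.1 mm (32) |
| Flat tin | orange, near pocket | 0.399, -0.325 | 13.0 mm (12) |

- **Fit:** every part measured within about 4 mm of its pocket centre and about 2° of its direction.
- **Tool length:** the first grasp, on the dongle, closed on air. Depth images showed the real fingertips about 32–38 mm behind the reported TCP at grasping openings, about 50 mm when fully open. I worked from the measured tip height after that.
- **Force:** touching the mat while gripping the tin gave a brief 20 N on the wrist. That was the largest force I read, though I only saw readings at the end of each move.
- **Bystanders:** the corner plug and steel block measured within a few mm of where they started. The roll came out partly cut off by the search area, so its centre could not be compared. The arm never went down near it.

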